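# Seat the shaker's adapter plate on its pins

## Robot

A 6-joint arm with a two-finger parallel gripper is mounted at the origin on the work surface. World frame = base frame: x ahead of the robot, y to its left, z up, the work surface at z = 0. Lengths are in mm, angles in rad, forces in N, time in s.
With the tool pointing down it reaches from about 275 to 750 mm from the base axis. Payload 10.2 kg.
Tool frame: the origin (TCP) lies at the very end of the fingers, on their centre line; the grasp point (between the pads) lies 19 mm behind it; z points along the fingers, y is the line along which they close (so a half turn about z gives the same grasp; the last joint's range is limited). The gripper opens to 85 mm and grips with 20 to 120 N. Pads are 22 mm wide; open, the fingers measure 114 mm over their backs; the gripper's body (76 mm by 85 mm) begins 54 mm behind the grasp point. The pads swing forward as they close: fully open they stand 13 mm farther back than shut.
Start: joints at [-0.223, 0.313, 1.498, -0, 1.331, -0.223], TCP at [525.006, -0.013, 231.294] pointing down, gripper open.
Joint ranges: [-2.94, 2.94], [-0.97, 2.17], [0.19, 2.56], [-1.23, 4.37], [0.02, 3.11], [-2.88, 2.88]. Speed limits (rad/s): [2.39, 2.39, 3.01, 3.14, 3.14, 3.14].

## Interface

Orientations are given as a unit quaternion [w, x, y, z].
In Python, from rig import ctrl gives the robot as it stands.
- The arm moves only by the shell command python3 -m pendant 'ROWS' [FORCE]. ROWS is JSON, a list that holds one entry, the list of rows, each a list of 5 numbers: the shift along the tool's x, y, z normalised to -1 to 1, where 1 is 200 mm, then the turn about the tool's z normalised to -1 to 1, where 1 is pi rad, then the opening, from 0 (shut) to 1 (fully open). In form: [[[dx, dy, dz, spin, hand], ...]]. A call has 1 to 12 rows; each row is the pose to reach, as a shift and turn from the pose commanded when the call began, along the tool's axes at that moment, turning the shorter way round; what a row does not reach only later rows make up. A row lasts 1/10 s, in which the tool goes at most 50 mm and 8.59 degrees, less where a joint would pass 70% of its speed; a pose out of reach is approached as far as the arm can. A call with a number of a shift or a turn outside -1 to 1 is refused whole. A call with a gripper value outside its range is refused whole. The fingers move at their own pace and stop on an object; FORCE is the grip in N (left out, the last holds). Time passes only in rows, so rows that repeat a pose let the fingers close. It gives the time, the measured TCP pose, the force, the opening and the grip force at its end, in the units of the state.
- ctrl.sense(): the state, without advancing time (a new reading comes with each control period).
- ctrl.capture(name): name is "scene" or "side" or "wrist"; returns (picture, depth): 420x560x3 uint8, blue, green, red; 420x560 float32, mm along the optical axis (not along the pixel's ray), 0 where there is no reading.
- ctrl.get_calibration(name): a dict with "K" (3x3 intrinsics, pixels), "D" ([k1, k2, p1, p2, k3] as OpenCV has them; the pictures are not rectified), "origin" and "rotation" of the camera in the world. Camera axes: x right, y down, z forward; pixel columns grow to the right and rows downward; lengths in mm; the calibration is good to about 2 mm. A picture is of the moment at which its call begins: read the wrist's pose just before it. get_calibration takes no time and is no camera call; for the wrist camera it gives the pose at the moment of the call.
- ctrl.finish_job(): hands the job in; it is judged then, once.
The state is a dict: "time_s": time; "joints": joint angles; "dq": joint speeds; "tau": joint torques, N m; "eef_pos": TCP position; "ee_rot": TCP orientation; "force": force on the tool from outside, world axes, zero at the start; "wrist_torque": the same for the moment, N m; "grip_width": opening from 0.0 (shut) to 1.0 (fully open); "grip_force": force on a finger pad.
Only numpy, scipy, OpenCV 4.12 (cv2) and the standard library are available. Lean on these libraries where they do the work, as an engineer would, in place of code of your own. Each camera call takes 0.05 s, during which the arm holds its last target. There are 200 camera calls.

## Task

The blue adapter plate of the bench shaker is lying askew on top of the two locating pins instead of over them. Nudge it across the deck with your fingertips, without lifting it, until both its holes drop over the pins and it lies flat on the deck. Leave the vial and everything else on the bench undisturbed and finish clear of the plate.

Things in the scene. Friction and masses are not known exactly. Their poses are not given: they have to be found in the camera images.
- shaker: White bench shaker, fixed, turned up to 10 deg. Origin: under its middle, at bench height; its +x points to the orange ledge at the far side, +y left along the ledge. Dark steel deck, top 80 mm above the bench, spans x -140 to +105, y -165 to +165 mm. The straight ledge, 18 mm high, runs over the whole width; its robot-facing face is at x = +80. Two brass pins stand on the deck under the plate.
- plate: Loose blue metal plate, 150 (x) by 200 (y) by 10 mm, about 0.5 kg, slides at a few newtons. Origin: centre of its underside; axes along its edges, z up. Starts tilted 2.7 deg, far part resting on the pins, near edge on the deck; about 15 to 26 mm short of the ledge, turned up to 6 deg, 24 to 40 mm too far left. Seated: origin at x +4.5, y 0, z 80 mm in the shaker's frame, not turned.
- hole_left (a point): Centre of the plate's left (+y) hole at its underside: 12 mm diameter, right through, 35.5 mm from the plate's origin towards the ledge and 45 mm to the left.
- hole_right (a point): Centre of the plate's right (-y) hole at its underside, the same but 45 mm to the right.
- pin_left (a point): Foot of the left pin on its axis, at deck height; in the shaker's frame x +40, y +45 mm. Pin 8 mm diameter, 6 mm high, with a tapered top, hidden by the plate at first. With the plate squared against the ledge and slid sideways, the holes come over the pins (2 mm play each way), it drops and the pins stop it.
- pin_right (a point): Foot of the right pin on its axis, at deck height; in the shaker's frame x +40, y -45 mm. Same size as the left pin.
- vial: Small amber vial with white cap, 22 mm diameter, 45 mm high, standing on the near right corner of the deck, clear of the plate. Origin: centre of its underside. Leave it standing.
- ph_meter: Black pH meter, 150 by 170 mm and 65 mm high, fixed to the bench beside the shaker, on its left or right. Origin: centre of its underside.
- wash_bottle: White wash bottle, 64 mm diameter, 150 mm high, loose, beyond the shaker. Origin: centre of its underside.
- beaker: Glass beaker, 72 mm diameter, 90 mm high, loose. Origin: centre of its underside.
- jar: Amber jar with red cap, 56 mm diameter, 80 mm high, loose. Origin: centre of its underside.
- sample_can: Closed steel can, 80 mm diameter, 100 mm high, loose on the bench to the right. Origin: centre of its underside.
- spatula: Spatula, 180 mm long, lying loose on the bench to the left. Origin: on the bench under its middle.
Mind the look-alikes: they are no part of the job. Several things have the shape of the plate; the one meant has the colours described above.

How it is judged (in metres and radians):
At the end, for the whole second after the job is handed in: Both holes are over their pins (centres within 4 mm), the plate's underside is within 2 mm of the deck at both holes, the plate is level within 0.015 rad and at rest (horizontal distance between hole_left and pin_left below 0.004 m and horizontal distance between hole_right and pin_right below 0.004 m and z of each of hole_left, hole_right in the frame of shaker below 0.082 m and angle between plate's own z axis and vertical below 0.015 rad and linear speed of plate below 0.01 m/s); the robot touches nothing.
It fails at once if the plate is lifted: its centre rises more than 16 mm above the deck, or it tilts more than 0.15 rad (z of plate in the frame of shaker above 0.096 m or angle between plate's own z axis and vertical above 0.15 rad).
It fails at once if the vial is moved more than 10 mm or tipped (distance of vial from where it was at the start of the episode above 0.01 m or angle between vial's own z axis and vertical above 0.3 rad).
It fails at once if another loose thing is moved more than 20 mm (distance of any of wash_bottle, beaker, jar, sample_can, spatula from where it was at the start of the episode above 0.02 m).
It fails at once if the fingers hit the pH meter (contact force between the fingers and ph_meter above 5 N).
It also fails if it takes over 58 s, if anything falls off the work surface, if the arm or the gripper's body presses on something with over 40 N, if the wrist force passes 120 N, or if a joint passes its speed limit or range.

## Working session

There is one attempt and no reset: what is moved stays moved. The work goes in short steps, Python scripts to look and compute and a shell command to move; the robot and the scene stay as the last step left them, time stands still between calls to the robot, and variables do not carry over. Pictures are saved under pics/ and viewed, at most 10 in all, crops included, and the job is handed in when it is done.

```bash
mkdir -p pics; python3 - <<'E'
from rig import ctrl
import cv2,numpy as np
s=ctrl.sense();print(s)
ims=[]
for n in["scene","wrist"]:
    c=ctrl.get_calibration(n);print(n,{k:np.round(v,3).tolist() for k,v in c.items()})
    im,d=ctrl.capture(n);np.savez(f"pics/{n}0.npz",im=im,d=d,**{k:np.array(v) for k,v in c.items()})
    cv2.imwrite(f"pics/{n}0.png",im)
E
```

```text
{'time_s': 0.0, 'joints': array([-2.23403981e-01,  3.13428465e-01,  1.49843683e+00,  2.28209137e-05,
        1.33101134e+00, -2.23418555e-01]), 'dq': array([-4.98366544e-04,  9.22459202e-04,  4.78288875e-04,  9.34484343e-05,
       -1.42806635e-03,  9.49504844e-04]), 'tau': array([-5.78409599e-04, -4.12261176e+01, -2.59742296e+01, -3.58453699e-04,
        4.11797926e-03, -1.23038126e-05]), 'eef_pos': array([5.24740933e+02, 5.04068874e-02, 2.30746194e+02]), 'ee_rot': array([-5.49156965e-04,  7.07103404e-01,  7.07109867e-01, -3.32719078e-04]), 'force': array([-0.34883628, -0.46481526,  0.31726546]), 'wrist_torque': array([ 0.00468098, -0.02531392,  0.00712884]), 'grip_force': 0.0, 'grip_width': 0.9973507481629427}
scene {'K': [[383.274, 0.0, 279.568], [0.0, 383.274, 208.584], [0.0, 0.0, 1.0]], 'D': [-0.038, 0.0, 0.0, 0.0, 0.0], 'origin': [1616.89, 36.029, 875.014], 'rotation': [-0.336, 0.647, 0.603, -0.324]}
wrist {'K': [[333.497, 0.0, 282.743], [0.0, 333.497, 209.363], [0.0, 0.0, 1.0]], 'D': [-0.042, 0.0, 0.0, 0.0, 0.0], 'origin': [524.817, 66.431, 374.164], 'rotation': [0.132, 0.991, 0.0, -0.0]}
```

View pics/scene0.png

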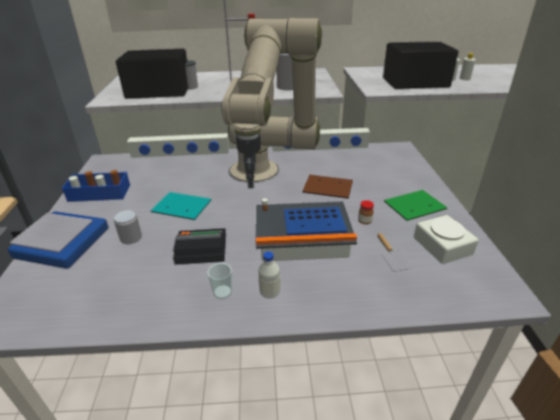

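View pics/wrist0.png

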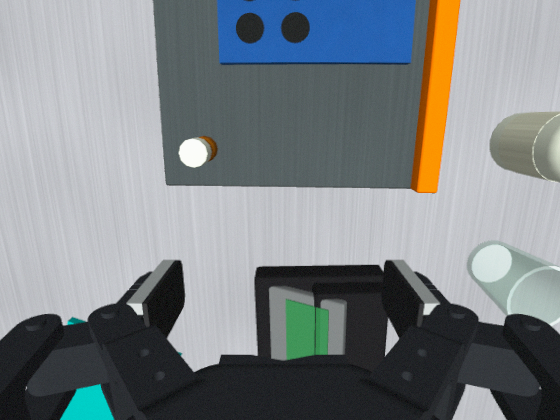

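The scene view is from the far side: shaker around (305,225), blue plate (315,220), vial (265,205), pH meter (200,245), which lies right of the shaker. The wrist view has image right = world +x and up = +y. It shows the deck's right edge (166–413,186), the plate's right edge at row 63, the vial at (195,152), and the pH meter below the gripper. I'll write a helper, locate things roughly, then move to see the whole plate.

```bash
cat > h.py <<'E'
from rig import ctrl
import cv2,numpy as np
from scipy.spatial.transform import Rotation as R
def rot(q): return R.from_quat(np.array(q)[[1,2,3,0]]).as_matrix()
def look(n,tag):
    c=ctrl.get_calibration(n);im,d=ctrl.capture(n);cv2.imwrite(f"pics/{tag}.png",im);return c,im,d
def ray(c,px,z):
    p=cv2.undistortPoints(np.array(px,float).reshape(-1,1,2),np.array(c["K"]),np.array(c["D"])).reshape(-1,2)
    v=np.c_[p,np.ones(len(p))]@rot(c["rotation"]).T;o=np.array(c["origin"])
    z=np.broadcast_to(z,len(p));return o+v*((z-o[2])/v[:,2])[:,None]
E
python3 - <<'E'
from h import *
for n in["scene","wrist"]:
    f=np.load(f"pics/{n}0.npz");c=dict(f);im=f["im"]
    h=cv2.cvtColor(im,cv2.COLOR_BGR2HSV)
    if n=="scene":
        for nm,px,z in[("ledge ends",[(257,238),(355,237)],98),("wash",[(269,290)],0),("jar",[(367,205)],75),("spat",[(385,242)],5),("vialcap",[(265,202)],125),("plate",[(285,210),(340,208),(346,230),(286,233)],92)]: print(nm,ray(c,px,z).round())
    else:
        print(ray(c,[(166,184),(413,188),(219,63),(410,63)],[80,80,90,90]).round(1)); print(ray(c,[(195,152)],125).round(),ray(c,[(257,268),(386,266)],65).round())
E
```

```text
ledge ends [[643.  13.  98.]
 [664. 329.  98.]]
wash [[780.  43.   0.]]
jar [[451. 425.  75.]]
spat [[586. 464.   5.]]
vialcap [[474.  45. 125.]]
plate [[483. 116.  92.]
 [486. 315.  92.]
 [617. 310.  92.]
 [617. 109.  92.]]
[[419.5  10.4  80. ]
 [642.3   6.8  80. ]
 [473.8 110.2  90. ]
 [626.3 110.7  90. ]]
[[459.  43. 125.]] [[499. -79.  65.]
 [629. -77.  65.]]
```

```bash
python3 -m pendant '[[[0.85,0,-0.35,0,0],[0.85,0,-0.35,0,0],[0.85,0,-0.35,0,0],[0.85,0,-0.35,0,0],[0.85,0,-0.35,0,0],[0.85,0,-0.35,0,0],[0.85,0,-0.35,0,0]]]'
python3 - <<'E'
from h import *
print(ctrl.sense()["eef_pos"],ctrl.sense()["ee_rot"])
look("wrist","w1")
E
```

```text
time_s: 0.8
eef_pos: [524.9, 169.0, 300.5]
ee_rot: [-0.0, 0.707, 0.707, -0.001]
force: [0.1, 0.9, -0.6]
grip_width: -0.002
grip_force: 0.0
[524.90435962 169.04177773 300.47039707] [-3.94145708e-04  7.07474257e-01  7.06738652e-01 -7.05712371e-04]
```

View pics/w1.png

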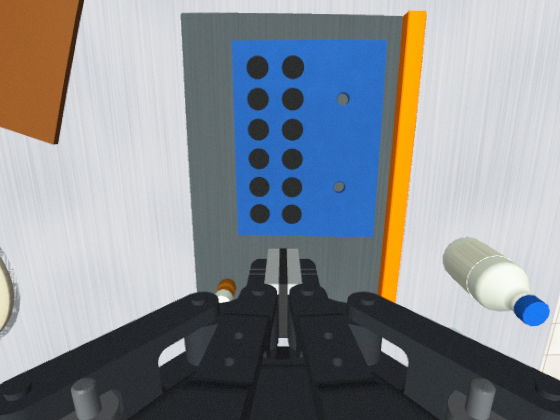

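The wrist view shows the plate with corners (232,40), (386,40), (373,236), (240,235). The small pin holes are at (343,99) and (339,187), the orange ledge's inner edge is near x=385–403, and the deck's far-left corner is at (183,14). Next I'll compute poses.

```bash
cat >> h.py <<'E'
def fitdir(P,axis):
    P=P[:,:2].astype(np.float32)
    for _ in range(3):
        vx,vy,x,y=cv2.fitLine(P,cv2.DIST_HUBER,0,.01,.01).ravel();r=abs((P[:,0]-x)*vy-(P[:,1]-y)*vx);P=P[r<max(1.5,1.5*np.median(r))]
    d=np.array([vx,vy]);d*=np.sign(d[axis]);return np.array([x,y]),d
def inter(a,b):
    t=np.linalg.solve(np.c_[a[1],-b[1]],b[0]-a[0]);return a[0]+t[0]*a[1]
def masks(im):
    h=cv2.cvtColor(im,cv2.COLOR_BGR2HSV)
    return cv2.inRange(h,(8,200,150),(22,255,255)),cv2.inRange(h,(100,150,70),(125,255,255))
def big(m):
    return max(cv2.findContours(m,cv2.RETR_EXTERNAL,cv2.CHAIN_APPROX_NONE)[0],key=cv2.contourArea).reshape(-1,2)
def plate(c,im,sh,zt=(90,97),rows=None):
    """plate pose in shaker frame from centre of four edges"""
    _,b=masks(im);b=cv2.morphologyEx(b,cv2.MORPH_OPEN,np.ones((3,3)))
    C=big(b);box=cv2.boxPoints(cv2.minAreaRect(C));W=ray(c,C,np.mean(zt))
    S=(W[:,:2]-sh[:2])@np.array([[np.cos(sh[2]),-np.sin(sh[2])],[np.sin(sh[2]),np.cos(sh[2])]])
    u=np.clip((S[:,0]-S[:,0].min())/150,0,1);W=ray(c,C,zt[0]+(zt[1]-zt[0])*u)
    S=(W[:,:2]-sh[:2])@np.array([[np.cos(sh[2]),-np.sin(sh[2])],[np.sin(sh[2]),np.cos(sh[2])]])
    lo,hi=np.percentile(S,2,axis=0),np.percentile(S,98,axis=0);m=(lo+hi)/2
    E={}
    for n,k,s in[("near",0,-1),("far",0,1),("right",1,-1),("left",1,1)]:
        q=S[(s*(S[:,k]-m[k])>(50,75)[k])&(abs(S[:,1-k]-m[1-k])<(75,50)[k])]
        E[n]=fitdir(q,1-k)
    return E
def shaker(c,im):
    o,_=masks(im);C=big(o);ys=np.arange(C[:,1].min()+15,C[:,1].max()-25,4)
    inner=np.array([(C[C[:,1]==y][:,0].min(),y) for y in ys]);p,d=fitdir(ray(c,inner,80),1)
    return p,d,inner
E
python3 - <<'E'
from h import *
c=ctrl.get_calibration("wrist");im=cv2.imread("pics/w1.png")
p,d,_=shaker(c,im);yaw=np.arctan2(-d[0],d[1])
# deck left edge and near edge (z 80): boundary dark/bright
g=cv2.cvtColor(im,cv2.COLOR_BGR2GRAY)
col=[(x,int(np.argmax(g[0:35,x]<140))) for x in range(190,395,5)]
L=fitdir(ray(c,col,80),0)
row=[(int(150+np.argmax(g[y,150:235]<140)),y) for y in range(30,230,5)]
N=fitdir(ray(c,row,80),1)
ang=lambda d:np.degrees(np.arctan2(-d[0],d[1]))
print("ledge yaw",np.degrees(yaw),p,"near edge yaw",ang(N[1]),"left edge",np.degrees(np.arctan2(L[1][1],L[1][0])))
ex=np.array([np.cos(yaw),np.sin(yaw)]);ey=np.array([-ex[1],ex[0]])
print("ledge-near =",(p-N[0])@ex,"(220)")
X=p@ex-80; Y=L[0]@ey-165
sh=np.array([*(X*ex+Y*ey),yaw]);np.save("sh.npy",sh);print("shaker",sh)
f=np.load("pics/wrist0.npz");r=ray(dict(f),[(166,184),(413,188)],80)[:,:2]-sh[:2];print("right edge chk",(r@np.c_[ex,ey]).round(1))
E=plate(c,im,sh)
for n,(q,dd) in E.items(): print(n,q.round(1),np.degrees(np.arctan2(dd[1],dd[0])).round(2))
for a in["near","far"]:
  for b in["left","right"]: print(a,b,inter(E[a],E[b]).round(1))
H=ray(c,[(343,99),(339,187),],96)[:,:2]-sh[:2];print("holes",(H@np.c_[ex,ey]).round(1))
V=ray(dict(f),[(195,152)],125)[:,:2]-sh[:2];print("vial",(V@np.c_[ex,ey]).round(1))
E
```

```text
ledge yaw -0.710221 [643.5165 194.3525] near edge yaw -0.71885437 left edge -0.77607906
ledge-near = 221.35422 (220)
shaker [ 5.6322784e+02  1.7156313e+02 -1.2395696e-02]
right edge chk [[-141.7 -162.9]
 [  81.2 -163.7]]
near [-88.8  40.9] 90.45
far [60.1 41.2] 90.62
right [ -5.2 -61.2] 0.29
left [-13.1 138.1] 0.26
near left [-89.6 137.8]
near right [-88.  -61.6]
far left [ 59.  138.5]
far right [ 61.2 -60.8]
holes [[20.7 83.6]
 [21.4 -5.8]]
vial [[-102.2 -129.8]]
```

Shaker yaw is −0.7°, and the plate is +0.45° in the shaker frame, about 20 mm short of the ledge and 38.5 mm too far left. This agrees with the task's ranges. The plan is to push the near edge with two spread fingertips (tool turned 90°) onto the ledge, then push the left edge sideways the same way.

```bash
python3 -m pendant '[[[0.2075,-0.367,0.6,0.504,1],[0.2075,-0.367,0.6,0.504,1],[0.2075,-0.367,0.6,0.504,1],[0.2075,-0.367,0.6,0.504,1],[0.2075,-0.367,0.6,0.504,1],[0.2075,-0.367,0.6,0.504,1],[0.2075,-0.367,0.6,0.504,1],[0.2075,-0.367,0.6,0.504,1],[0.2075,-0.367,0.6,0.504,1],[0.2075,-0.367,0.6,0.504,1],[0.2075,-0.367,0.6,0.504,1],[0.2075,-0.367,0.6,0.504,1]]]'
python3 -m pendant '[[[0,0,0.25,0,1],[0,0,0.35,0,1],[0,0,0.4,0,1],[0,0,0.45,0,1],[0,0,0.45,0,1],[0,0,0.45,0,1]]]'
python3 - <<'E'
from h import *
look("wrist","w2")
E
```

```text
time_s: 2.05
eef_pos: [451.7, 210.6, 181.0]
ee_rot: [0.0, 1.0, -0.007, -0.0]
force: [-0.1, -0.1, 0.4]
grip_width: 1.001
grip_force: 0.0
time_s: 2.65
eef_pos: [452.2, 211.5, 92.1]
ee_rot: [-0.0, 1.0, -0.006, 0.001]
force: [0.4, 0.2, 1.3]
grip_width: 1.0
grip_force: 0.0
```

View pics/w2.png

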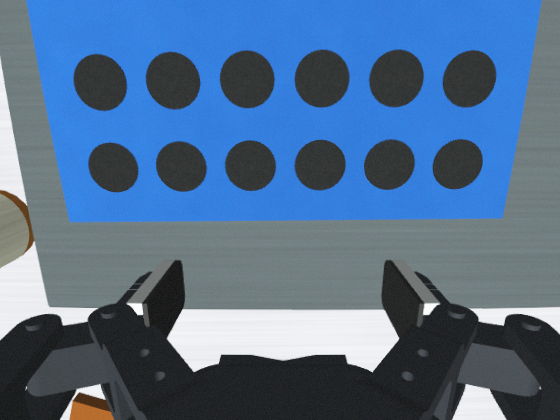

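The open fingers stand over the deck strip, their pads at (180,290) and (387,290). The plate's near edge is at row 219 and the way down is clear. I'll descend gently, watching the force.

```bash
python3 -m pendant '[[[0,0,0.04,0,1],[0,0,0.06,0,1],[0,0,0.075,0,1],[0,0,0.075,0,1]]]'
python3 -m pendant '[[[0,0,0.015,0,1],[0,0,0.015,0,1],[0,0,0.015,0,1]]]'
```

```text
time_s: 3.1
eef_pos: [451.4, 211.5, 75.9]
ee_rot: [0.0, 1.0, -0.006, -0.0]
force: [-0.0, -0.4, -0.2]
grip_width: 1.001
grip_force: 0.0
time_s: 3.4
eef_pos: [451.6, 211.5, 73.3]
ee_rot: [-0.0, 1.0, -0.006, 0.0]
force: [-0.4, -0.3, -0.3]
grip_width: 1.001
grip_force: 0.0
```

```bash
python3 -m pendant '[[[0,0,0.008,0,1],[0,0,0.015,0,1],[0,0,0.015,0,1]]]'
python3 -m pendant '[[[0.03,0,0,0,1],[0.05,0,0,0,1],[0.06,0,0,0,1],[0.07,0,0,0,1],[0.08,0,0,0,1],[0.09,0,0,0,1],[0.1,0,0,0,1],[0.1,0,0,0,1]]]'
```

```text
time_s: 3.7
eef_pos: [451.5, 211.4, 70.1]
ee_rot: [0.0, 1.0, -0.006, -0.0]
force: [0.0, -0.5, 0.2]
grip_width: 1.003
grip_force: 0.0
time_s: 4.5
eef_pos: [472.0, 211.2, 70.3]
ee_rot: [-0.0, 1.0, -0.006, 0.0]
force: [-0.8, 0.5, 0.3]
grip_width: 0.998
grip_force: 0.3
```

```bash
python3 -m pendant '[[[0.01,0,0,0,1],[0.02,0,0,0,1],[0.03,0,0,0,1],[0.04,0,0,0,1]]]'
python3 - <<'E'
from h import *
c,im,d=look("wrist","w3")
E
```

```text
time_s: 4.9
eef_pos: [479.8, 211.1, 70.2]
ee_rot: [0.0, 1.0, -0.006, -0.0]
force: [-1.9, 0.0, -0.2]
grip_width: 1.0
grip_force: 1.1
```

View pics/w3.png

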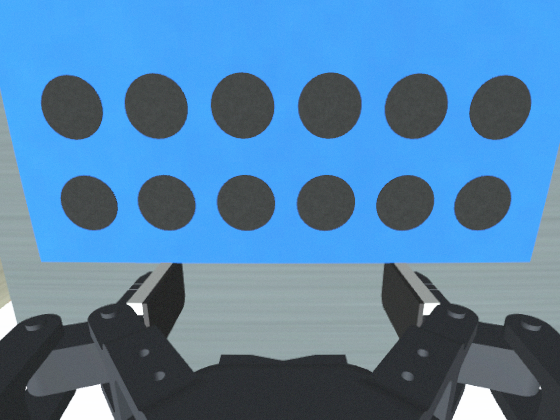

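The fingers touch the near edge (row 262) squarely and the plate slides at about 2 N. I'll push on to the ledge, watching for the force to rise.

```bash
python3 -m pendant '[[[0.01,0,0,0,1],[0.015,0,0,0,1],[0.02,0,0,0,1],[0.02,0,0,0,1]]]' | grep -E "eef|force"
python3 -m pendant '[[[0.005,0,0,0,1],[0.01,0,0,0,1],[0.015,0,0,0,1],[0.015,0,0,0,1]]]'| grep -E "eef|force"
python3 -m pendant '[[[0.005,0,0,0,1],[0.01,0,0,0,1],[0.01,0,0,0,1]]]'| grep -E "eef|force"
```

```text
eef_pos: [480.1, 211.2, 70.0]
force: [-21.0, -1.1, 12.0]
grip_force: 10.4
eef_pos: [480.2, 211.2, 69.7]
force: [-34.8, -0.8, 21.3]
grip_force: 17.8
eef_pos: [480.3, 211.3, 69.6]
force: [-45.6, -2.2, 29.1]
grip_force: 23.0
```

It is blocked at x≈480, probably by the ledge. I'll back off, rise, turn back and measure.

```bash
python3 -m pendant '[[[-0.05,0,0,0,1],[-0.15,0,0,0,1],[-0.15,0,-0.2,0,1],[-0.15,0,-0.4,0,1],[-0.15,0,-0.6,0,1],[-0.15,0,-0.8,0,1],[-0.15,0,-1,0,1],[-0.15,0,-1,0,1]]]' | grep -E "eef|force"
python3 -m pendant '[[[0.32,0.21,-0.15,-0.5,0],[0.32,0.21,-0.15,-0.5,0],[0.32,0.21,-0.15,-0.5,0],[0.32,0.21,-0.15,-0.5,0],[0.32,0.21,-0.15,-0.5,0],[0.32,0.21,-0.15,-0.5,0],[0.32,0.21,-0.15,-0.5,0],[0.32,0.21,-0.15,-0.5,0],[0.32,0.21,-0.15,-0.5,0],[0.32,0.21,-0.15,-0.5,0],[0.32,0.21,-0.15,-0.5,0],[0.32,0.21,-0.15,-0.5,0]]]'
cat > m.py <<'E'
from h import *
import sys
sh=np.load("sh.npy");c,im,d=look("wrist",sys.argv[1]);s=ctrl.sense();print(s["eef_pos"].round(1))
B=np.array([[np.cos(sh[2]),-np.sin(sh[2])],[np.sin(sh[2]),np.cos(sh[2])]])
zt=eval(sys.argv[2]) if len(sys.argv)>2 else (90,97)
p,dd,_=shaker(c,im);print("ledge yaw",np.degrees(np.arctan2(-dd[0],dd[1])).round(2),"x",((p-sh[:2])@B)[0].round(1))
E=plate(c,im,sh,zt)
for n,(q,dd) in E.items(): print(n,q.round(1),np.degrees(np.arctan2(dd[1],dd[0])).round(2))
E
python3 m.py w4
```

```text
eef_pos: [460.7, 211.7, 275.8]
force: [0.4, -0.8, 0.5]
grip_force: 0.0
time_s: 8.05
eef_pos: [522.3, 168.5, 299.9]
ee_rot: [0.0, 0.711, 0.703, 0.0]
force: [-0.3, -0.2, -0.1]
grip_width: 0.003
grip_force: 0.0
[522.3 168.5 299.9]
ledge yaw -0.82 x 84.4
near [-72.3  36.7] 90.04
far [76.4 40.4] 89.81
right [  0. -62.] -0.08
left [ -2.4 137.5] -0.2
```

View pics/w4.png

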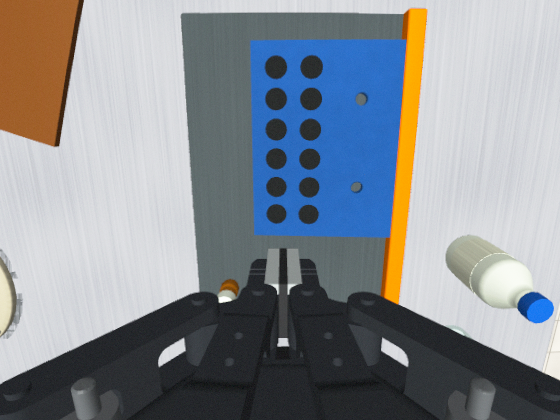

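The plate's far edge (405→390) now lies flush along the ledge and its tilt to the ledge is about zero. Next I'll go to the left side for the sideways push, with the fingers spread along the left edge.

```bash
python3 -m pendant '[[[0.828,0.205,0,0,1],[0.828,0.205,0,0,1],[0.828,0.205,0,0,1],[0.828,0.205,0.2,0,1],[0.828,0.205,0.5,0,1],[0.828,0.205,0.7,0,1],[0.828,0.205,0.9,0,1],[0.828,0.205,0.9,0,1],[0.828,0.205,0.9,0,1]]]'
python3 -m pendant '[[[0,0,0.1,0,1],[0,0,0.15,0,1],[0,0,0.17,0,1],[0,0,0.18,0,1],[0,0,0.18,0,1]]]'
python3 - <<'E'
from h import *
look("wrist","w5")
E
```

```text
time_s: 9.0
eef_pos: [565.8, 333.8, 121.6]
ee_rot: [0.0, 0.712, 0.702, 0.001]
force: [0.4, -0.3, 0.7]
grip_width: 1.001
grip_force: 0.0
time_s: 9.5
eef_pos: [565.5, 333.8, 85.2]
ee_rot: [0.0, 0.712, 0.703, 0.001]
force: [-0.3, 0.2, -0.4]
grip_width: 1.003
grip_force: 0.0
```

View pics/w5.png

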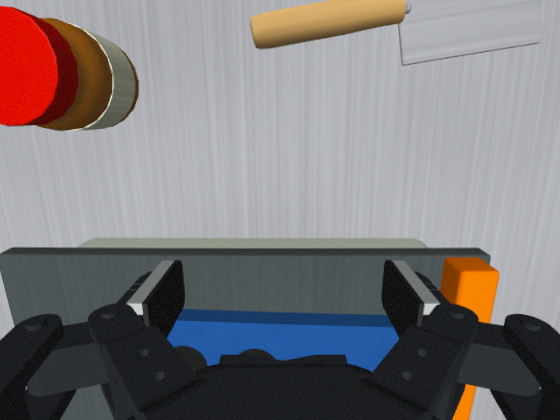

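The fingers are just left of the plate's left edge (row 318), with jar, spatula and ledge clear. I'll shift slightly away from the ledge, descend, then push.

```bash
python3 -m pendant '[[[0,-0.03,0.02,0,1],[0,-0.03,0.05,0,1],[0,-0.03,0.07,0,1],[0,-0.03,0.07,0,1]]]'| grep -E "eef|force"
python3 -m pendant '[[[-0.03,0,0,0,1],[-0.05,0,0,0,1],[-0.06,0,0,0,1],[-0.07,0,0,0,1],[-0.08,0,0,0,1],[-0.09,0,0,0,1],[-0.1,0,0,0,1]]]'| grep -E "eef|force"
python3 -m pendant '[[[-0.01,0,0,0,1],[-0.02,0,0,0,1],[-0.03,0,0,0,1],[-0.04,0,0,0,1],[-0.05,0,0,0,1]]]'| grep -E "eef|force"
```

```text
eef_pos: [558.8, 333.6, 69.4]
force: [-0.1, -0.5, -0.9]
grip_force: 0.0
eef_pos: [558.9, 313.9, 70.5]
force: [-1.1, 2.2, 0.6]
grip_force: 1.4
eef_pos: [558.8, 303.6, 70.4]
force: [-0.7, 3.5, 2.5]
grip_force: 1.7
```

```bash
python3 -m pendant '[[[-0.01,0,0,0,1],[-0.02,0,0,0,1],[-0.03,0,0,0,1],[-0.04,0,0,0,1],[-0.05,0,0,0,1],[-0.06,0,0,0,1],[-0.07,0,0,0,1]]]'| grep -E "eef|force"
python3 -m pendant '[[[-0.005,0,0,0,1],[-0.01,0,0,0,1],[-0.01,0,0,0,1]]]'| grep -E "eef|force"
python3 -m pendant '[[[-0.005,0,0,0,1],[-0.01,0,0,0,1],[-0.01,0,0,0,1]]]'| grep -E "eef|force"
python3 - <<'E'
from h import *
look("wrist","w6");c,im,d=look("scene","s6")
x=im[170:260,220:390];cv2.imwrite("pics/s6c.png",cv2.resize(x,None,fx=4,fy=4,interpolation=cv2.INTER_CUBIC))
E
```

```text
eef_pos: [558.6, 289.6, 70.3]
force: [-0.0, 3.6, 3.2]
grip_force: 1.9
eef_pos: [558.4, 287.2, 69.9]
force: [-0.5, 0.3, 0.6]
grip_force: 0.0
eef_pos: [558.4, 285.4, 70.1]
force: [-0.1, 0.1, -0.3]
grip_force: 0.0
```

View pics/s6c.png

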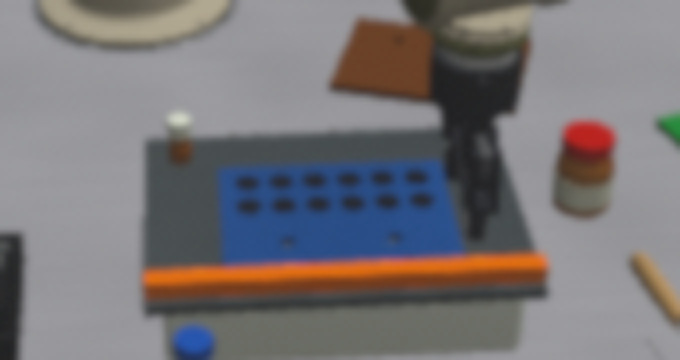

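The push force fell from 3.6 N to zero, which suggests the plate dropped. The crop shows it close behind the ledge, lying centred, with the vial standing. I'll back off, rise and check the position and height.

```bash
python3 -m pendant '[[[0.05,0,0,0,1],[0.12,0,0,0,1],[0.12,0,-0.2,0,1],[0.12,0,-0.4,0,1],[0.12,0,-0.6,0,1],[0.12,0,-0.8,0,1],[0.12,0,-1,0,1],[0.12,0,-1,0,1]]]' | grep -E "eef|force"
python3 -m pendant '[[[-0.65,-0.18,-0.15,0,0],[-0.65,-0.18,-0.15,0,0],[-0.65,-0.18,-0.15,0,0],[-0.65,-0.18,-0.15,0,0],[-0.65,-0.18,-0.15,0,0],[-0.65,-0.18,-0.15,0,0],[-0.65,-0.18,-0.15,0,0]]]' | grep -E "eef|force"
cat >> m.py <<'E'
# depth: plate surface plane in world
_,b=masks(im);b=cv2.erode(b,np.ones((7,7)));v,u=np.nonzero((b>0)&(d>0));p=cv2.undistortPoints(np.c_[u,v].astype(float).reshape(-1,1,2),np.array(c["K"]),np.array(c["D"])).reshape(-1,2)
P=(np.c_[p,np.ones(len(p))]*d[v,u][:,None])@rot(c["rotation"]).T+np.array(c["origin"]);Q=(P[:,:2]-sh[:2])@B
k=(abs(Q[:,0])<95)&(abs(Q[:,1])<150)
a=np.linalg.lstsq(np.c_[Q[k],np.ones(k.sum())],P[k,2],rcond=None)[0];print("slopes x,y deg",np.degrees(a[:2]).round(2),"z0",a[2].round(1))
E
python3 m.py w7 "(90,90)"
```

```text
eef_pos: [560.0, 311.5, 276.6]
force: [0.5, -0.6, 0.5]
grip_force: 0.0
eef_pos: [521.3, 181.3, 299.6]
force: [0.4, -0.5, 0.6]
grip_force: 0.0
[521.2 181.2 299.7]
ledge yaw -1.15 x 81.6
near [-72.7   7.6] 89.45
far [75.6  5.1] 89.38
right [ 27.6 -97.2] -1.71
left [  7.5 102. ] -0.51
slopes x,y deg [0.03 0.04] z0 90.7
```

View pics/w7.png

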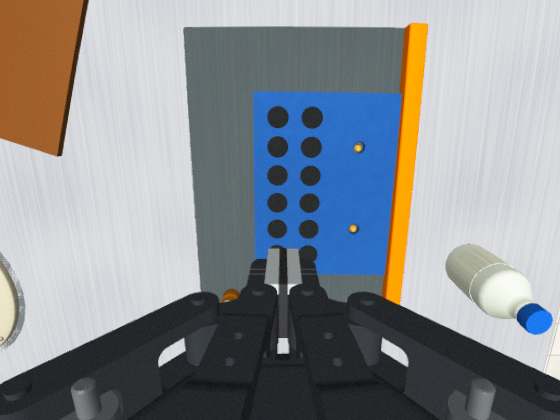

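Brass pins show in both holes, at (359,147) and (353,229). The plate is level (slopes 0.03° and 0.04°) with its top at about 90 mm, so it is seated. The arm is clear of it, so I'm handing in.

```bash
python3 -c "
from rig import ctrl
print(ctrl.finish_job())"
```

```text
the job is handed in; nothing more can be done
None
```

The job is handed in: the last wrist image shows the blue plate seated flat with a brass pin in each hole, and the arm clear of it. The vial stood upright in the last scene view, though I didn't measure the loose items' final positions and no verdict came back.

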